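# Load the bench-top parts washer

### The arm

A 7-joint arm with a two-finger parallel gripper is mounted at the origin on the work surface. World frame = base frame: x ahead of the robot, y to its left, z up, the work surface at z = 0. Lengths are in m, angles in rad, forces in N, time in s.
With the tool pointing down it reaches from about 0.35 to 0.9 m from the base axis. Payload 19.9 kg.
Tool frame: the origin (TCP) lies on the front face of the gripper's body, between the roots of the fingers; the fingertips stand 97 mm ahead of it and the grasp point (between the pads) lies arm.hold_point_z ahead of it (arm.hold_point_z is the distance from the TCP to the grasp point, in m); z points along the fingers, y is the line along which they close (so a half turn about z gives the same grasp; the last joint's range is limited). The gripper opens to 94 mm and grips with 3 to 60 N. Pads are 16 mm wide; open, the fingers measure 119 mm over their backs; the gripper's body (75 mm by 177 mm) begins 78 mm behind the grasp point.
Start: joints at [-1.218, 0.417, -0.01, 1.614, 0.005, 1.111, -0.053], TCP at [0.24, 0.577, 0.303] pointing down, gripper open.
Joint ranges: [-2.81, 2.81], [-0.39, 2.02], [-1.27, 1.25], [0.06, 2.57], [-1.19, 4.33], [0.19, 2], [-2.82, 2.82]. Speed limits (rad/s): [1.89, 1.89, 2.39, 2.39, 3.01, 3.01, 3.01].

### API

Orientations are given as a rotation vector (axis times angle).
In Python, from workcell import arm gives the robot as it stands.
- The arm moves only by the shell command python3 drive.py [OPENING], which reads ROWS from standard input. ROWS is a JSON list of rows, 1 to 5 of them, each an object with the fields pos (a list: dx, dy, dz in m), turn (a turn about the tool's z in rad); a field left out counts as zero; each row is the pose to reach, as a shift and turn from the pose commanded when the command began, along the tool's axes at that moment; what a row does not reach only later rows make up. A row lasts 1/12 s, in which the tool goes at most 0.0417 m and 0.125 rad, less where a joint would pass 70% of its speed; a pose out of reach is approached as far as the arm can. OPENING is the finger opening in m, set as the command begins (- or left out keeps the last). The fingers move at their own pace and stop on an object; the grip force is fixed at half the most. Time passes only in rows, so rows that do not move let the fingers close. It prints the time, the measured TCP pose, the force, the opening and the grip force at its end. Input that does not fit is refused with a message, and nothing moves.
- arm.get_state(): the state, without advancing time (a new reading comes with each control period).
- arm.snapshot(name): name is "scene" or "top" or "wrist"; returns a dict with "frame" (480x640x3 uint8, red, green, blue), "intrinsics" (3x3 intrinsics, pixels), "R" (3x3) and "t" (3): a world point X has camera coordinates R X + t; the wrist camera has in their place "T_tool_cam" (4x4, takes a point from camera to tool coordinates, whose origin is the TCP and whose axes are the flange's). Camera axes: x right, y down, z forward; pixel columns grow to the right and rows downward; lengths in m; the calibration is good to about 2 mm. A picture is of the moment at which its call begins: read the wrist's pose just before it. There is no depth.
- arm.close_job(): hands the job in; it is judged then, once.
The state is a dict: "t": time; "qpos": joint angles; "qd": joint speeds; "joint_efforts": joint torques, N m; "position": TCP position; "tool_rot": TCP orientation; "contact_force": force on the tool from outside, world axes, zero at the start; "ft_torque": the same for the moment, N m; "width": finger opening in m; "grasp_force": force on a finger pad.
Only numpy, scipy, OpenCV 4.12 (cv2) and the standard library are available. Lean on these libraries where they do the work, as an engineer would, in place of code of your own. Each camera call takes 0.05 s, during which the arm holds its last target. There are 200 camera calls.

### The job

Load the parts washer: swing its lid up until the folding stay locks straight, give two full strokes on the degreaser plunger inside the tank, letting it come right up after each, and only then lay every greasy machine part from the bench (flanged hub, gear, stepped pulley, manifold block, as many as are there) in the basket with the lid still propped. Then break the stay at its knee and let the lid down until it is fully shut, without slamming it and without pushing the other things on the bench about.

Things in the scene. Friction and masses are not known exactly. Their poses are not given: they have to be found in the camera images.
- washer: Parts washer, grey steel, fixed. Origin: on the bench under the tank's middle; x to the rear (hinge side), y left, z up. Tank 220 (x) by 460 (y) mm, rim 135 mm high, walls 5 mm; behind it (x 110 to 210) a deck with a motor cover 50 mm high. In the tank, right to left: ledge with the plunger (y -226 to -133, top 85 mm high), basket (y -130 to 187), bay for the lid's stay (y 187 to 225).
- hinge (a point): Middle of the lid's hinge line, at the washer's (110, 0, 137) mm; the hinge line is parallel to the washer's y.
- lid (a joint): Angle of the washer's lid, rad: 0 shut, about 1.40 with the stay straight. Steel plate 224 by 464 mm, 4 mm thick, 0.7 kg, hinged at the tank's rear rim. A damper (0.6 N m s/rad) slows it: unsupported it sinks shut within some seconds and does not slam.
- lid_handle (a point): Middle of the lid's bow handle: a round steel bar 12 mm thick and 110 mm long, parallel to the washer's y. Its centre line is 38 mm above the lid's outer face and 170 mm from the hinge line (at the washer's x -60 mm, 179 mm above the bench with the lid shut).
- stay_upper (a joint): Angle of the stay's knee, rad: 0 lid shut (folded, hanging in the bay), 2.77 straight, 2.89 locked past straight on its stop. Two steel links of 99 mm at the washer's y 208; base pivot at its x -55, z 115 mm. A light spring snaps the knee past straight once the lid is within 0.03 rad of its top. About 2 N breaks it; less than 1 rad past straight it may snap back, beyond that the lid sinks.
- knee (a point): Middle of the stay's knee, a black round knob 22 mm across, 30 mm long, axis along the washer's y. Locked, it stands about 55 mm above the rim, 105 mm in front of the hinge line, 205 mm left of the washer's middle. It moves on a circle of 99 mm radius about the base pivot; the stay breaks when it is pushed rearwards and down.
- doser (a joint): How far the degreaser plunger is pressed, m: 0 up, 0.018 bottomed on its stop. The spring pushes back with 5 N at the top and 11 N at the bottom, and returns it by itself.
- doser_top (a point): Middle of the top of the plunger's black head, 34 mm across, at the washer's (0, -180) mm, 129 mm above the bench when up (below the shut lid). It is pressed straight down.
- basket (a point): Middle of the wire basket's floor, 29 mm above the bench; axes as the washer's. The floor measures 208 mm (x) by 315 mm (y).
- flange: Greasy flanged hub, dark steel, about 0.4 kg, may be absent. Round flange 70 mm across and 12 mm thick, on it a round hub 38 mm across; 46 mm high in all. Origin: centre of the underside of the flange; z along the hub. Grip the hub.
- gear: Greasy spur gear with a hub, bright steel, about 0.4 kg, may be absent. Toothed rim 72 mm across and 16 mm thick, on it a round hub 36 mm across; 46 mm high in all. Origin: centre of the underside; z along the hub. Grip the hub.
- pulley: Greasy stepped belt pulley, aluminium, about 0.25 kg, may be absent. Steps 68 mm across to height 12 mm, 50 mm across to height 20 mm, hub 34 mm across to height 46 mm. Origin: centre of the underside; z along the hub. Grip the hub.
- manifold: Greasy manifold block, aluminium, about 0.33 kg, may be absent. Box 70 mm (x) by 42 mm (y) by 40 mm (z) with ports. Origin: centre of the underside. Grip it across y.
- grease_tin: Small tin 52 mm across, 34 mm high, standing among the parts; leave alone. Origin: centre of the underside.
- screwdriver: Screwdriver 190 mm long lying near the robot on the left; leave alone.
- spanner: Spanner 200 mm long lying beyond the parts; leave alone.
- tape_roll: Roll of tape 96 mm across, 22 mm high, near the robot on the right; leave alone.

How it is judged:
By the outcome, as a careful person would: the job done as asked, in the order asked, and still so for the second after the job is handed in, with the robot touching nothing.
Of flange, gear, pulley, manifold only 2 to 4 are there at a start; the rules pass over those that are not, and their reading is None.
At some moment in a run one of flange, gear, pulley, manifold may be knocked a few centimetres aside while the robot is not near it.
Once in a run the grip may slacken for a moment while it holds something.
It also fails if it takes over 210 s, if anything falls off the work surface, if the arm or the gripper's body presses on something with over 40 N, if the wrist force passes 120 N, or if a joint passes its speed limit or range.

## Working session

There is one attempt and no reset: what is moved stays moved. The work goes in short steps, Python scripts to look and compute and a shell command to move; the robot and the scene stay as the last step left them, time stands still between calls to the robot, and variables do not carry over. Pictures are saved under pics/ and viewed, at most 14 in all, crops included, and the job is handed in when it is done.

```bash
ls; mkdir -p pics; python3 - <<'E'
from workcell import arm
import cv2
print(arm.get_state(), arm.hold_point_z)
for n in ["scene","top"]:
    s=arm.snapshot(n); cv2.imwrite(f"pics/{n}0.png",s["frame"][:,:,::-1]); print(n,s["intrinsics"],s["R"],s["t"])
s=arm.snapshot("wrist"); print(s["intrinsics"],s["T_tool_cam"])
E
```

```text
drive.py
pics
workcell.py
{'t': 0.0, 'qpos': array([-1.21853244,  0.41796   , -0.01032412,  1.61415708,  0.00470352,
        1.11070316, -0.05302568]), 'qd': array([ 0.00187666, -0.00074651, -0.00228054,  0.00015859, -0.00010654,
       -0.00221413,  0.00144714]), 'joint_efforts': array([-7.70221650e-04, -8.51251817e+01,  6.37794379e-01, -4.26000631e+01,
       -4.88784956e-02,  1.85938622e-02,  1.35950309e-04]), 'position': array([0.23968743, 0.57693739, 0.30204103]), 'tool_rot': array([-6.14499794e-01, -3.08075317e+00,  1.87558632e-03]), 'contact_force': array([ 0.431426  , -0.46788784, -0.57483359]), 'ft_torque': array([ 0.04453623, -0.01161958,  0.00652255]), 'grasp_force': 0.0, 'width': 0.09373677103744647} 0.0784
scene [[465.18872258   0.         324.64539543]
 [  0.         465.18872258 241.40696287]
 [  0.           0.           1.        ]] [[-0.84725402  0.53089087 -0.01776274]
 [ 0.40540367  0.62465692 -0.66742161]
 [-0.34323242 -0.57267672 -0.74446819]] [ 0.41952089 -0.11607511  1.22902947]
top [[578.87504388   0.         319.78352475]
 [  0.         578.87504388 245.50063494]
 [  0.           0.           1.        ]] [[-0.01087868 -0.99992249  0.00605494]
 [-0.98984881  0.00991056 -0.14177843]
 [ 0.14170743 -0.00753583 -0.9898799 ]] [0.01670711 0.49968779 1.33844188]
[[397.10222413   0.         318.75471667]
 [  0.         397.10222413 246.10543556]
 [  0.           0.           1.        ]] [[ 8.16150503e-04 -9.69615388e-01 -2.44633058e-01  7.05034835e-02]
 [ 9.99999660e-01  7.61770719e-04  3.16905717e-04  1.08698092e-03]
 [-1.20922359e-04 -2.44633234e-01  9.69615680e-01 -8.23036640e-02]
 [ 0.00000000e+00  0.00000000e+00  0.00000000e+00  1.00000000e+00]]
```
View pics/scene0.png

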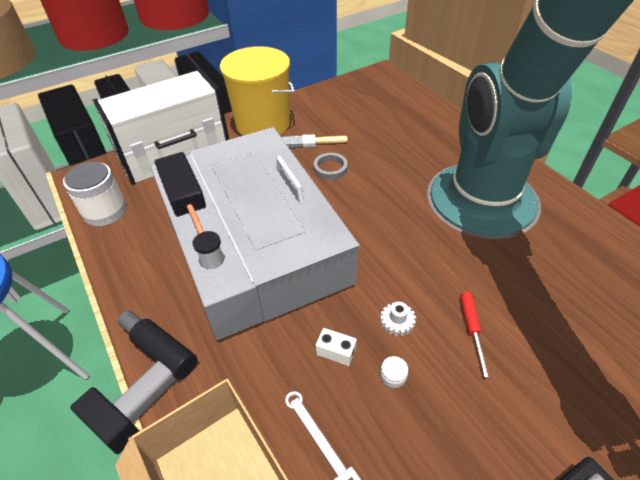

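View pics/top0.png

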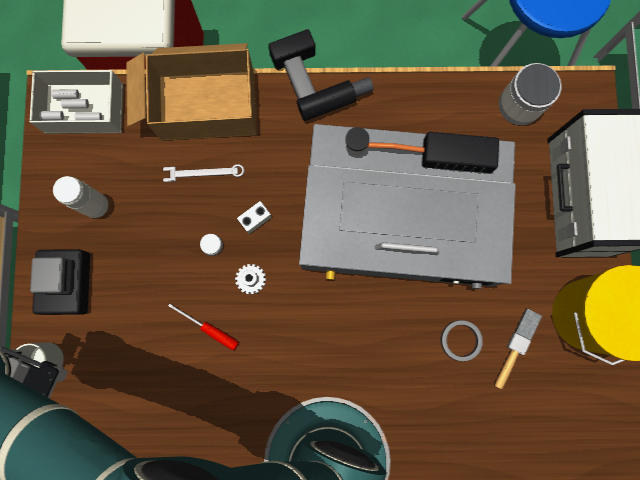

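The scene view shows the gear at (398,317), the manifold at (336,346), the tin at (395,372) and the lid handle at (290,178). In the top view the gear is at (250,278), the manifold at (254,216), the tin at (211,244) and the handle at (407,248). The flange and pulley are absent.

```bash
cat > h.py <<'E'
from workcell import arm
import cv2, numpy as np
from scipy.spatial.transform import Rotation as Ro
def cam(name):
    st=arm.get_state(); s=arm.snapshot(name)
    if name=="wrist":
        R=Ro.from_rotvec(st["tool_rot"]).as_matrix(); T=s["T_tool_cam"]
        c=R@T[:3,3]+st["position"]; M=R@T[:3,:3]
    else: M=s["R"].T; c=-M@s["t"]
    return dict(img=s["frame"],K=s["intrinsics"],M=M,c=c)
def ray(C,uv):
    d=C["M"]@np.linalg.inv(C["K"])@[uv[0],uv[1],1]; return C["c"],d/np.linalg.norm(d)
def onz(C,uv,z):
    c,d=ray(C,uv); return c+d*(z-c[2])/d[2]
def tri(*rs):
    A=0;b=0
    for c,d in rs:
        P=np.eye(3)-np.outer(d,d); A=A+P; b=b+P@c
    X=np.linalg.solve(A,b); return X,max(np.linalg.norm((np.eye(3)-np.outer(d,d))@(X-c)) for c,d in rs)
def blobs(img,lo,hi,roi,amin=30):
    x0,y0,x1,y1=roi; h=cv2.cvtColor(img,cv2.COLOR_RGB2HSV)
    m=np.zeros(h.shape[:2],np.uint8); m[y0:y1,x0:x1]=cv2.inRange(h,lo,hi)[y0:y1,x0:x1]
    cs,_=cv2.findContours(m,cv2.RETR_EXTERNAL,cv2.CHAIN_APPROX_NONE)
    return [(cv2.contourArea(c),np.round(cv2.minAreaRect(c)[0],1),np.round(cv2.minAreaRect(c)[1],1),round(cv2.minAreaRect(c)[2],1),c) for c in cs if cv2.contourArea(c)>amin]
def rel(P):
    "world point in tool axes from the TCP"
    st=arm.get_state(); return Ro.from_rotvec(st["tool_rot"]).as_matrix().T@(np.array(P)-st["position"])
E
python3 - <<'E'
from h import *
S=cam("scene");T=cam("top")
for n,C,rois in (("S",S,[(265,145,315,210),(370,295,420,340),(310,322,362,370)]),("T",T,[(365,235,450,262),(230,258,272,300),(232,197,276,236)])):
    for r in rois:
        for b in blobs(C["img"],(0,0,175),(180,70,255),r): print(n,b[0],b[1],b[2],b[3], np.round([b[4][:,0].min(0),b[4][:,0].max(0)],0).tolist())
for C,p in ((T,(301,265)),(T,(511,283)),(T,(309,163)),(T,(515,181))): print(onz(C,p,.139))
print(tri(ray(T,(378,246)),ray(S,(301,197))),tri(ray(T,(437,250)),ray(S,(281,160))))
# full lid as grey blob of top
h=cv2.cvtColor(T["img"],cv2.COLOR_RGB2HSV); print(h[220,330],h[265,330],h[250,280],h[275,250],h[248,407],S["img"][178,290])
E
```

```text
S 2597.0 [289.5 177. ] [64. 49.] 90.0 [[265, 145], [314, 209]]
S 773.5 [398. 317.] [32.8 31.6] 53.1 [[380, 301], [415, 332]]
S 967.0 [334.6 345.7] [37.6 28.8] 18.4 [[316, 328], [356, 365]]
T 164.5 [409.1 246.9] [54.4  4.1] 5.2 [[382, 243], [436, 251]]
T 569.5 [250.  278.5] [29. 29.] 45.0 [[235, 264], [264, 293]]
T 451.0 [253.  215.7] [16.8 28.8] 53.1 [[237, 201], [269, 230]]
[0.44245562 0.05372645 0.139     ]
[ 0.39838483 -0.4031375   0.139     ]
[0.67181573 0.03438147 0.139     ]
[ 0.62616987 -0.42526788  0.139     ]
(array([ 0.48065345, -0.11389434,  0.15619386]), np.float64(0.0005424468191233562)) (array([ 0.46595415, -0.23623721,  0.17118153]), np.float64(0.002706092015379597))
[105   6 171] [ 90   5 163] [ 13 175  86] [15 26 39] [ 10   8 200] [206 202 204]
```

```bash
echo '[{"pos": [0, 0, -0.01], "turn": 0.125}, {"pos": [0, 0, -0.02], "turn": 0.25}, {"pos": [0, 0, -0.03], "turn": 0.375}, {"pos": [0, 0, -0.04], "turn": 0.5}, {"pos": [0, 0, -0.05], "turn": 0.625}]' | python3 drive.py && echo '[{"turn": 0.125}, {"turn": 0.25}, {"turn": 0.375}, {"turn": 0.5}, {"turn": 0.625}]' | python3 drive.py && echo '[{"turn": 0.025}]' | python3 drive.py
python3 - <<'E'
from h import *
T=cam("top");S=cam("scene")
for n,p,q,z in (("gear",(250,278.5),(398,316.5),.03),("man",(253,215.7),(334.6,345.7),.04),("tin",(211,244),(395,372),.03)): print(n,onz(T,p,z),onz(S,q,z),tri(ray(T,p),ray(S,q)))
print(rel((.473,-.178,.179)),rel((.4,.17,.04)),Ro.from_rotvec(arm.get_state()["tool_rot"]).as_matrix().round(3))
E
```

```text
t: 0.67
position: [0.2398, 0.5771, 0.353]
tool_rot: [1.54, 2.738, -0.001]
contact_force: [0.4, -0.3, -0.4]
width: 0.0938
grasp_force: 0.0
t: 1.08
position: [0.2398, 0.5771, 0.3525]
tool_rot: [2.308, 2.132, -0.0]
contact_force: [0.4, -0.1, -0.4]
width: 0.094
grasp_force: 0.0
t: 1.17
position: [0.2397, 0.5771, 0.3525]
tool_rot: [2.334, 2.102, -0.0]
contact_force: [-0.6, -1.2, -0.2]
width: 0.0937
grasp_force: 0.0
gear [0.4235377  0.17713885 0.03      ] [0.43222091 0.18367944 0.03      ] (array([0.42523281, 0.1781259 , 0.01660219]), np.float64(0.0007564615719375045))
man [0.57248625 0.16979128 0.04      ] [0.58093858 0.17451694 0.04      ] (array([0.57611686, 0.1700315 , 0.02806043]), np.float64(0.0016553165122768843))
tin [0.50683334 0.27045245 0.03      ] [0.512528   0.27716072 0.03      ] (array([0.50829871, 0.27288274, 0.0182109 ]), np.float64(0.00039585423183110456))
[-0.7295962   0.30404414  0.17374116] [-0.39007621  0.19830362  0.31266242] [[ 0.095  0.995  0.   ]
 [ 0.995 -0.095 -0.   ]
 [-0.     0.    -1.   ]]
```

```bash
echo '[{"pos": [-0.038, 0.016, 0]}, {"pos": [-0.076, 0.032, 0]}, {"pos": [-0.114, 0.048, 0]}, {"pos": [-0.152, 0.064, 0]}, {"pos": [-0.19, 0.08, 0]}]' | python3 drive.py >/dev/null; echo '[{"pos": [-0.038, 0.016, 0]}, {"pos": [-0.076, 0.032, 0]}, {"pos": [-0.114, 0.048, 0]}, {"pos": [-0.152, 0.064, 0]}, {"pos": [-0.19, 0.08, 0]}]' | python3 drive.py >/dev/null; echo '[{"pos": [-0.038, 0.016, 0]}, {"pos": [-0.076, 0.032, 0]}, {"pos": [-0.114, 0.048, 0]}, {"pos": [-0.152, 0.064, 0]}, {"pos": [-0.19, 0.08, 0]}]' | python3 drive.py 
echo '[{"pos": [-0.03, 0.012, 0]}, {"pos": [-0.06, 0.024, 0]}, {"pos": [-0.06, 0.024, 0]}, {"pos": [-0.06, 0.024, 0]}]' | python3 drive.py
python3 - <<'E'
from h import *
W=cam("wrist"); cv2.imwrite("pics/w1.png",W["img"][:,:,::-1]); np.savez("w1.npz",**W)
E
echo '[{"pos": [-0.03, 0.012, 0]}, {"pos": [-0.06, 0.024, 0]}, {"pos": [-0.08, 0.03, 0]}, {"pos": [-0.1, 0.04, 0]}, {"pos": [-0.1, 0.04, 0]}]' | python3 drive.py
python3 - <<'E'
from h import *
W=cam("wrist"); cv2.imwrite("pics/w2.png",W["img"][:,:,::-1]); np.savez("w2.npz",**W)
i1=cv2.imread("pics/w1.png");i2=W["img"][:,:,::-1]
cv2.imwrite("pics/w12.png",cv2.resize(np.hstack([i1,i2]),(800,300)))
for f in "w1","w2":
    C=np.load(f+".npz")
    for b in blobs(C["img"],(0,0,195),(180,40,255),(0,0,640,480),300): print(f,b[:4])
E
```

```text
t: 2.52
position: [0.4229, -0.0158, 0.3531]
tool_rot: [2.322, 2.115, 0.002]
contact_force: [1.2, 0.4, 0.6]
width: 0.0939
grasp_force: 0.0
t: 2.85
position: [0.4409, -0.0769, 0.3527]
tool_rot: [2.327, 2.11, -0.001]
contact_force: [0.5, 1.0, -0.3]
width: 0.0944
grasp_force: 0.0
t: 3.32
position: [0.4715, -0.1809, 0.3526]
tool_rot: [2.326, 2.111, -0.001]
contact_force: [0.2, -1.2, -0.6]
width: 0.094
grasp_force: 0.0
w1 (413.0, array([374.8, 435.4]), array([11.3, 41.3]), 2.5)
w1 (9119.5, array([377.5,  96.5]), array([ 91., 139.]), 90.0)
w2 (735.0, array([173.3, 449.3]), array([30.4, 26.2]), 18.4)
w2 (519.0, array([321. , 182.5]), array([45., 12.]), 90.0)
```

View pics/w12.png

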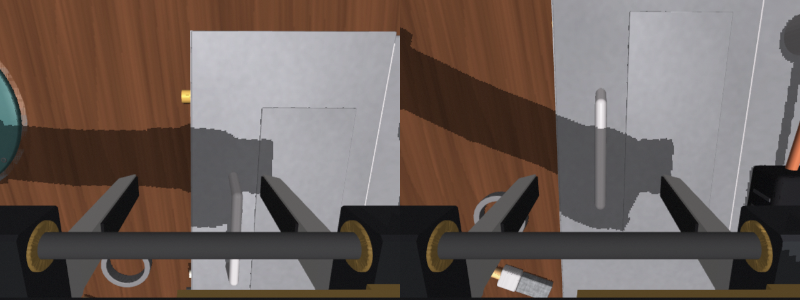

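The left view (w1) shows the lid's front-left corner at about (306,50) and the handle from (378,275) to (373,453). In the right view (w2) the handle runs from (320,144) to (320,333), with the front edge near column 250 and the hinge seam running (582,0) to (536,288).

```bash
python3 - <<'E'
from h import *
A=dict(np.load("w1.npz"));B=dict(np.load("w2.npz"))
def edges(C,v,u0,u1):
    g=cv2.GaussianBlur(cv2.cvtColor(C["img"],cv2.COLOR_RGB2GRAY),(3,3),0).astype(float)
    h=cv2.cvtColor(C["img"],cv2.COLOR_RGB2HSV)
    return h,g
for n,C,vs in (("A",A,(70,120,170)),("B",B,(10,60,120,260))):
    h,g=edges(C,0,0,0)
    for v in vs:
        row=h[v,:,1].astype(int); # saturation: wood high -> lid low
        idx=np.where((row[:-1]>60)&(row[1:]<=60))[0]; 
        gi=int(np.argmax(g[v,450:620]))+450
        u=[i for i in idx if 200<i<350][-1:]
        print(n,v,u,[onz(C,(i+.5,v),.141).round(4) for i in u],"seam",gi,onz(C,(gi,v),.137).round(4))
print("far",tri(ray(A,(378,277)),ray(B,(320,145))),"near",tri(ray(A,(373,452)),ray(B,(320,332))))
for v in (160,200,240,280,310):
    g=B["img"][v,300:345].astype(int).sum(1); print(v,g.tolist())
E
```

```text
A 70 [np.int64(303)] [array([0.4429, 0.0455, 0.141 ])] seam 461 [0.5519 0.0357 0.137 ]
A 120 [np.int64(303)] [array([0.4394, 0.013 , 0.141 ])] seam 451 [0.5444 0.003  0.137 ]
A 170 [np.int64(304)] [array([ 0.4364, -0.0217,  0.141 ])] seam 613 [ 0.6629 -0.0439  0.137 ]
B 10 [np.int64(241)] [array([ 0.4363, -0.0178,  0.141 ])] seam 580 [ 0.6623 -0.0384  0.137 ]
B 60 [np.int64(243)] [array([ 0.4333, -0.0483,  0.141 ])] seam 573 [ 0.6595 -0.0693  0.137 ]
B 120 [np.int64(245)] [array([ 0.4292, -0.0871,  0.141 ])] seam 564 [ 0.6555 -0.1087  0.137 ]
B 260 [np.int64(251)] [array([ 0.4192, -0.1896,  0.141 ])] seam 543 [ 0.6449 -0.2126  0.137 ]
far (array([ 0.48216367, -0.10845484,  0.1439691 ]), np.float64(0.0023921423071492066)) near (array([ 0.46774502, -0.23633456,  0.1784045 ]), np.float64(0.00013712636898274475))
160 [470, 470, 477, 477, 480, 479, 478, 478, 479, 479, 478, 481, 371, 323, 362, 439, 517, 568, 594, 608, 612, 611, 609, 604, 596, 565, 521, 464, 380, 319, 372, 461, 482, 474, 473, 471, 471, 472, 471, 474, 477, 478, 478, 481, 479]
200 [471, 478, 477, 474, 424, 409, 406, 404, 407,
[... 170 characters left out ...]
 475, 478]
240 [252, 253, 257, 259, 254, 257, 254, 252, 251, 251, 249, 227, 263, 297, 318, 340, 355, 367, 372, 371, 370, 373, 370, 370, 371, 354, 341, 330, 309, 278, 257, 252, 252, 246, 247, 249, 247, 248, 246, 250, 246, 251, 253, 251, 254]
280 [253, 252, 250, 253, 252, 254, 255, 251, 255, 255, 254, 238, 267, 299, 320, 344, 357, 367, 372, 371, 373, 370, 374, 372, 361, 347, 334, 320, 294, 255, 253, 258, 252, 252, 254, 251, 249, 248, 252, 253, 255, 255, 253, 250, 248]
310 [254, 251, 254, 251, 252, 252, 254, 253, 253, 253, 250, 228, 267, 299, 322, 345, 358, 372, 370, 373, 371, 371, 372, 372, 361, 347, 335, 314, 284, 237, 249, 255, 255, 255, 257, 255, 254, 257, 253, 255, 249, 252, 252, 257, 257]
```

```bash
python3 - <<'E'
from h import *
B=dict(np.load("w2.npz"))
for v in (180,240,300): print(rel(onz(B,(320.5,v),.179)).round(4))
E
```

```text
[0.0492 0.0023 0.1734]
[0.0099 0.0024 0.1734]
[-0.0326  0.0025  0.1735]
```

```bash
echo '[{"pos": [0, 0.003, 0.03]}, {"pos": [0, 0.003, 0.06]}, {"pos": [0, 0.003, 0.08]}, {"pos": [0, 0.003, 0.095]}, {"pos": [0, 0.003, 0.095]}]' | python3 drive.py && echo '[{}, {}, {}, {}, {}]' | python3 drive.py 0.01 && echo '[{}, {}, {}, {}, {}]' | python3 drive.py
```

```text
t: 3.78
position: [0.473, -0.1771, 0.2552]
tool_rot: [-2.321, -2.112, 0.003]
contact_force: [-0.5, 0.8, 0.5]
width: 0.0939
grasp_force: 0.0
t: 4.2
position: [0.4741, -0.1792, 0.2583]
tool_rot: [2.327, 2.11, 0.001]
contact_force: [0.3, 1.3, -0.2]
width: 0.0638
grasp_force: 0.0
t: 4.62
position: [0.4739, -0.1794, 0.2577]
tool_rot: [2.328, 2.11, -0.0]
contact_force: [-0.2, -0.5, 0.8]
width: 0.0309
grasp_force: 0.0
```

```bash
echo '[{}, {}, {}, {}, {}]' | python3 drive.py && echo '[{}, {}]' | python3 drive.py
python3 - <<'E'
# handle arc relative to start, tool y=washer x, tool z=down
import numpy as np
h0=np.array([-170,42.])
for t in np.arange(0,1.43,.1):
    d=np.array([-np.cos(t),np.sin(t)]);n=np.array([np.sin(t),np.cos(t)])
    p=170*d+42*n-h0; print(round(t,2),"dy %.4f dz %.4f"%(p[0]/1e3,-p[1]/1e3))
E
```

```text
t: 5.03
position: [0.4731, -0.1794, 0.2575]
tool_rot: [-2.327, -2.109, 0.002]
contact_force: [-7.8, 1.4, 5.1]
width: 0.011
grasp_force: 30.0
t: 5.2
position: [0.4731, -0.1794, 0.2575]
tool_rot: [-2.327, -2.108, 0.001]
contact_force: [-6.7, 1.0, 5.0]
width: 0.0109
grasp_force: 30.0
0.0 dy 0.0000 dz -0.0000
0.1 dy 0.0050 dz -0.0168
0.2 dy 0.0117 dz -0.0329
0.3 dy 0.0200 dz -0.0484
0.4 dy 0.0298 dz -0.0629
0.5 dy 0.0409 dz -0.0764
0.6 dy 0.0534 dz -0.0887
0.7 dy 0.0670 dz -0.0996
0.8 dy 0.0817 dz -0.1092
0.9 dy 0.0972 dz -0.1173
1.0 dy 0.1135 dz -0.1237
1.1 dy 0.1303 dz -0.1286
1.2 dy 0.1475 dz -0.1317
1.3 dy 0.1650 dz -0.1330
1.4 dy 0.1825 dz -0.1327
```

```bash
echo '[{"pos": [0, 0.0025, -0.0085]}, {"pos": [0, 0.005, -0.0168]}, {"pos": [0, 0.008, -0.025]}, {"pos": [0, 0.0117, -0.0329]}, {"pos": [0, 0.0117, -0.0329]}]' | python3 drive.py && echo '[{"pos": [0, 0.004, -0.0078]}, {"pos": [0, 0.0083, -0.0155]}, {"pos": [0, 0.013, -0.023]}, {"pos": [0, 0.0181, -0.03]}, {"pos": [0, 0.0181, -0.03]}]' | python3 drive.py
```

```text
t: 5.62
position: [0.4851, -0.1807, 0.292]
tool_rot: [-2.326, -2.108, 0.002]
contact_force: [-13.8, 1.1, 1.9]
width: 0.0109
grasp_force: 30.0
t: 6.03
position: [0.5027, -0.1825, 0.3221]
tool_rot: [-2.326, -2.107, 0.003]
contact_force: [-22.0, 4.7, 11.6]
width: 0.0113
grasp_force: 30.0
```

```bash
echo '[{"pos": [0, 0.0035, -0.009]}, {"pos": [0, 0.009, -0.0155]}, {"pos": [0, 0.015, -0.022]}, {"pos": [0, 0.0215, -0.028]}, {"pos": [0, 0.0215, -0.028]}]' | python3 drive.py && echo '[{"pos": [0, 0.007, -0.0058]}, {"pos": [0, 0.0136, -0.011]}, {"pos": [0, 0.021, -0.016]}, {"pos": [0, 0.0278, -0.0205]}, {"pos": [0, 0.0278, -0.0205]}]' | python3 drive.py
```

```text
t: 6.45
position: [0.5265, -0.1846, 0.3501]
tool_rot: [2.325, 2.109, 0.001]
contact_force: [1.8, -2.7, -8.2]
width: 0.0112
grasp_force: 30.0
t: 6.87
position: [0.5538, -0.1875, 0.3709]
tool_rot: [2.327, 2.11, -0.0]
contact_force: [-8.3, 0.6, 7.4]
width: 0.011
grasp_force: 30.0
```

```bash
echo '[{"pos": [0, 0.007, -0.0052]}, {"pos": [0, 0.0145, -0.0091]}, {"pos": [0, 0.023, -0.0125]}, {"pos": [0, 0.0308, -0.0155]}, {"pos": [0, 0.0308, -0.0155]}]' | python3 drive.py && echo '[{"pos": [0, 0.008, -0.0028]}, {"pos": [0, 0.0168, -0.0049]}, {"pos": [0, 0.025, -0.0068]}, {"pos": [0, 0.034, -0.008]}, {"pos": [0, 0.034, -0.008]}]' | python3 drive.py
```

```text
t: 7.28
position: [0.5849, -0.1907, 0.3864]
tool_rot: [2.326, 2.109, 0.0]
contact_force: [-4.5, -1.5, 7.4]
width: 0.0112
grasp_force: 30.0
t: 7.7
position: [0.6189, -0.1941, 0.3944]
tool_rot: [2.325, 2.108, 0.0]
contact_force: [-0.5, -4.1, 6.2]
width: 0.0109
grasp_force: 30.0
```

```bash
echo '[{"pos": [0, 0.008, -0.0006]}, {"pos": [0, 0.016, -0.0012]}, {"pos": [0, 0.024, -0.0013]}, {"pos": [0, 0.03, -0.0012]}, {"pos": [0, 0.03, -0.0012]}]' | python3 drive.py && echo '[{"pos": [0, 0.002, 0]}, {"pos": [0, 0.004, 0]}, {"pos": [0, 0.004, 0]}]' | python3 drive.py && echo '[{"pos": [0, 0.002, 0]}, {"pos": [0, 0.003, 0]}, {"pos": [0, 0.003, 0]}]' | python3 drive.py 
python3 - <<'E'
from h import *
for n in ("scene","top"):
    C=cam(n); cv2.imwrite(f"pics/{n}1.png",C["img"][:,:,::-1])
cv2.imwrite("pics/c1.png",cv2.resize(cv2.imread("pics/scene1.png")[80:380,120:440],(640,600)))
E
```

```text
t: 8.12
position: [0.6485, -0.197, 0.3951]
tool_rot: [2.325, 2.109, -0.0]
contact_force: [-0.0, -3.5, 2.4]
width: 0.0111
grasp_force: 30.0
t: 8.37
position: [0.6516, -0.1973, 0.3948]
tool_rot: [2.326, 2.109, 0.0]
contact_force: [0.9, -5.8, 4.0]
width: 0.0113
grasp_force: 30.0
t: 8.62
position: [0.6542, -0.1976, 0.3946]
tool_rot: [2.327, 2.109, -0.0]
contact_force: [-4.6, -4.7, 6.7]
width: 0.0106
grasp_force: 30.0
```

View pics/c1.png

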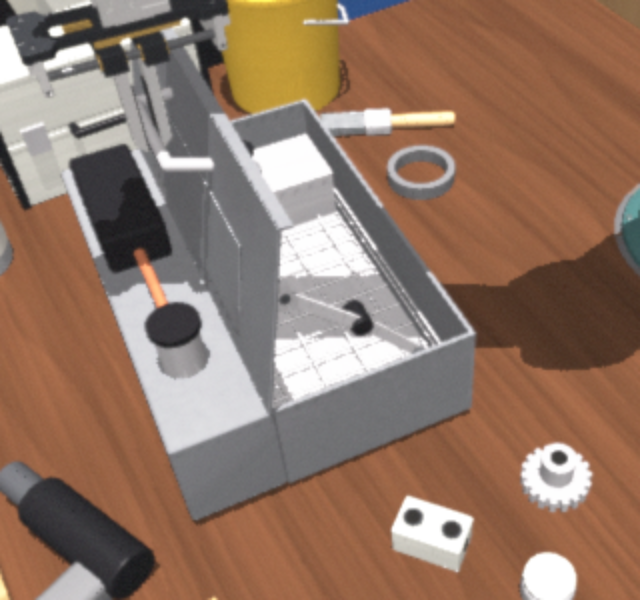

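The crop of the scene view shows the lid up, the stay close to straight with its knee knob at about scene (297,239), and the white plunger ledge at the far end. I'll triangulate the knee.

```bash
python3 - <<'E'
from h import *
S=cam("scene");T=cam("top")
c=np.array([.5352,-.185]);
for C,r in ((S,(270,215,325,260)),(T,(290,150,420,290))):
    for b in blobs(C["img"],(0,0,0),(180,255,45),r,20): print(b[:4])
k=c+.005*np.array([.995,-.0995])+.205*np.array([.0995,.995]); X=np.array([*k,.19]); 
for C in (S,T):
    p=C["K"]@C["M"].T@(X-C["c"]); print(p[:2]/p[2])
E
```

```text
(29.5, array([301.4, 243.1]), array([5. , 8.3]), 56.3)
(29.0, array([315.3, 210. ]), array([13.3,  4. ]), 8.7)
(260.5, array([342.3, 164.8]), array([49.2,  6.5]), 5.2)
(21.5, array([310.5, 162. ]), array([6., 5.]), 90.0)
[298.88162249 239.25876397]
[316.62152505 206.92238461]
```

View pics/top1.png

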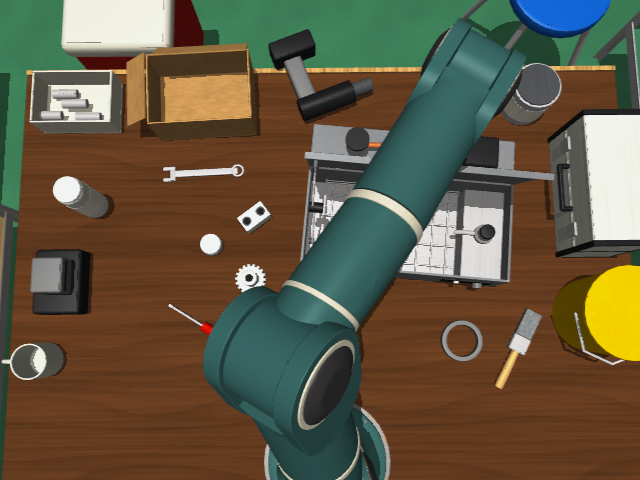

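The top view shows the lid standing up, the knee knob at (317,207) where a locked stay would put it, and the plunger head at (485,233). I'll release with a small opening and lift clear.

```bash
echo '[{}, {}, {}, {}, {}]' | python3 drive.py 0.03 && echo '[{"pos": [0, 0, -0.02]}, {"pos": [0, 0, -0.04]}, {"pos": [0, 0, -0.06]}, {"pos": [0, 0, -0.08]}, {"pos": [0, 0, -0.1]}]' | python3 drive.py && echo '[{"pos": [0, 0, -0.01]}, {"pos": [0, 0, -0.01]}, {"pos": [0, 0, -0.01]}, {"pos": [0, 0, -0.01]}]' | python3 drive.py
python3 - <<'E'
from h import *
S=cam("scene");T=cam("top")
i=np.vstack([cv2.resize(S["img"][130:280,200:400],(800,600))[:300] if 0 else cv2.resize(S["img"][180:280,240:380],(560,400)),]);
cv2.imwrite("pics/stay.png",i[:,:,::-1])
h=rel((.5352-.18*.0995,-.185-.18*.995,.129)); print("plunger rel",h)
E
```

```text
t: 9.23
position: [0.6541, -0.1967, 0.3937]
tool_rot: [-2.327, -2.11, -0.0]
contact_force: [-0.5, 0.4, -0.2]
width: 0.0298
grasp_force: 0.0
t: 9.65
position: [0.6539, -0.1968, 0.4948]
tool_rot: [-2.327, -2.11, -0.0]
contact_force: [0.9, 0.0, 0.2]
width: 0.0299
grasp_force: 0.0
t: 9.98
position: [0.6539, -0.1969, 0.5024]
tool_rot: [-2.327, -2.109, 0.001]
contact_force: [0.3, -0.4, -0.3]
width: 0.0297
grasp_force: 0.0
plunger rel [-0.17994602 -0.11904204  0.37369148]
```

View pics/stay.png

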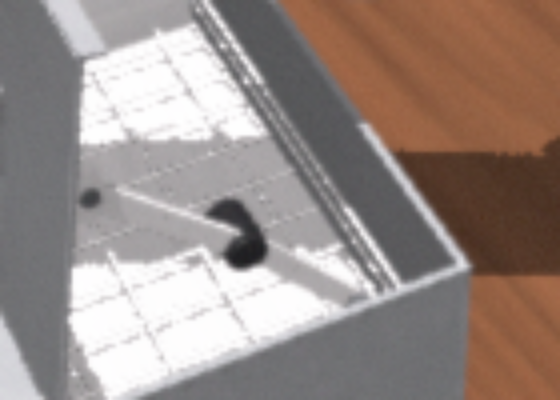

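The stay is still straight with the gripper off it, so it is locked and the lid holds itself. Next I move over the plunger and turn so that the narrow side of the body faces the lid.

```bash
echo '[{"pos": [-0.03, -0.025, 0]}, {"pos": [-0.06, -0.05, 0]}, {"pos": [-0.09, -0.075, 0]}, {"pos": [-0.12, -0.1, 0]}, {"pos": [-0.15, -0.119, 0]}]' | python3 drive.py 0.0 >/dev/null&& echo '[{"pos": [-0.03, 0, 0], "turn": -0.125}, {"pos": [-0.03, 0, 0], "turn": -0.25}, {"pos": [-0.03, 0, 0], "turn": -0.375}, {"pos": [-0.03, 0, 0], "turn": -0.5}, {"pos": [-0.03, 0, 0], "turn": -0.625}]' | python3 drive.py>/dev/null && echo '[{"turn": -0.125}, {"turn": -0.25}, {"turn": -0.375}, {"turn": -0.5}, {"turn": -0.625}]' | python3 drive.py>/dev/null && echo '[{"turn": -0.125}, {"turn": -0.25}, {"turn": -0.32}, {"turn": -0.32}]' | python3 drive.py >/dev/null && echo '[{"pos": [0, 0, 0.03]}, {"pos": [0, 0, 0.06]}, {"pos": [0, 0, 0.09]}, {"pos": [0, 0, 0.12]}, {"pos": [0, 0, 0.12]}]' | python3 drive.py
python3 - <<'E'
from h import *
W=cam("wrist"); cv2.imwrite("pics/w3.png",W["img"][:,:,::-1]); np.savez("w3.npz",**W)
print(arm.get_state()["qpos"].round(2), Ro.from_rotvec(arm.get_state()["tool_rot"]).as_matrix().round(3))
for b in blobs(W["img"],(0,0,0),(180,255,60),(0,0,640,480),200): print(b[:4])
print(rel((.5352-.18*.0995,-.185-.18*.995,.129)))
E
```

```text
t: 12.08
position: [0.5169, -0.3631, 0.3781]
tool_rot: [-0.159, -3.131, -0.005]
contact_force: [0.7, 0.6, -1.0]
width: 0.0003
grasp_force: 0.0
[ 0.14  0.42  0.59  1.51 -0.24  1.29  2.22] [[-0.995  0.101 -0.004]
 [ 0.101  0.995  0.002]
 [ 0.004  0.002 -1.   ]]
(281.0, array([499., 301.]), array([  2., 270.]), 90.0)
(806.0, array([318.5, 342.5]), array([119.,  11.]), 90.0)
(688.5, array([170.8, 306.9]), array([84.6, 14.9]), 78.4)
(1157.0, array([317.5, 229. ]), array([38., 39.]), 90.0)
(3261.0, array([ 70.6, 210.5]), array([ 33.4, 145.5]), 83.7)
(3036.5, array([233. , 207.3]), array([97.2, 47.2]), 87.9)
(641.5, array([ 68.6, 146.1]), array([ 19.9, 103.6]), 74.9)
(76879.5, array([319.5, 289.5]), array([379., 639.]), 90.0)
(11224.5, array([395.5,  46. ]), array([199.,  92.]), -0.0)
[-0.0009962  -0.00074835  0.25258437]
```

View pics/w3.png

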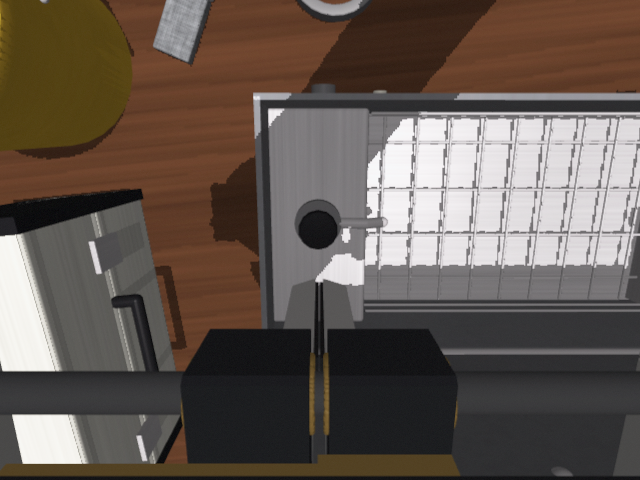

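The wrist view shows the plunger's black head at (318,229), the closed fingertips at (319,280), the basket to the right of the ledge, and the bay beyond it.

```bash
python3 - <<'E'
from h import *
W=dict(np.load("w3.npz")); 
for z in (.129,): print(rel(onz(W,(318,229.5),z)).round(4))
T=cam("top"); 
for b in blobs(T["img"],(0,0,0),(180,255,60),(465,215,505,250),50): print(b[:4],onz(T,b[1],.129))
E
```

```text
[0.0024 0.0014 0.2526]
(284.5, array([486.7, 229. ]), array([19., 42.]), 39.6) [ 0.51980261 -0.3593293   0.129     ]
```

```bash
echo '[{"pos": [0.001, 0, 0.035]}, {"pos": [0.001, 0, 0.07]}, {"pos": [0.001, 0, 0.105]}, {"pos": [0.001, 0, 0.135]}, {"pos": [0.001, 0, 0.135]}]' | python3 drive.py && echo '[{"pos": [0, 0, 0.012]}, {"pos": [0, 0, 0.02]}, {"pos": [0, 0, 0.03]}, {"pos": [0, 0, 0.035]}, {"pos": [0, 0, 0.035]}]' | python3 drive.py
```

```text
t: 12.6
position: [0.5163, -0.3636, 0.2457]
tool_rot: [-0.156, -3.134, -0.003]
contact_force: [-0.8, 0.1, -0.0]
width: 0.0005
grasp_force: 0.0
t: 13.02
position: [0.5178, -0.3652, 0.2146]
tool_rot: [0.155, 3.135, -0.003]
contact_force: [0.7, -0.8, 10.0]
width: 0.0004
grasp_force: 4.3
```

```bash
echo '[{"pos": [0, 0, 0.003]}, {"pos": [0, 0, 0.005]}, {"pos": [0, 0, 0.005]}, {"pos": [0, 0, 0.005]}]' | python3 drive.py && echo '[{"pos": [0, 0, 0.002]}, {"pos": [0, 0, 0.003]}, {"pos": [0, 0, 0.003]}]' | python3 drive.py
```

```text
t: 13.35
position: [0.5178, -0.3652, 0.2105]
tool_rot: [0.155, 3.135, -0.002]
contact_force: [1.2, 0.9, 11.4]
width: 0.0006
grasp_force: 5.1
t: 13.6
position: [0.5179, -0.3653, 0.2084]
tool_rot: [0.155, 3.134, -0.002]
contact_force: [-3.6, 3.4, 20.8]
width: 0.0002
grasp_force: 10.7
```

```bash
echo '[{"pos": [0, 0, -0.012]}, {"pos": [0, 0, -0.025]}, {"pos": [0, 0, -0.04]}, {"pos": [0, 0, -0.04]}, {"pos": [0, 0, -0.04]}]' | python3 drive.py && echo '[{}, {}, {}, {}, {}]' | python3 drive.py && echo '[{"pos": [0, 0, 0.012]}, {"pos": [0, 0, 0.022]}, {"pos": [0, 0, 0.03]}, {"pos": [0, 0, 0.036]}, {"pos": [0, 0, 0.04]}]' | python3 drive.py && echo '[{}, {}, {}]' | python3 drive.py
```

```text
t: 14.02
position: [0.5172, -0.3647, 0.2467]
tool_rot: [0.155, 3.136, -0.001]
contact_force: [0.8, 0.2, 0.5]
width: 0.0005
grasp_force: 0.0
t: 14.43
position: [0.5168, -0.3645, 0.2455]
tool_rot: [-0.155, -3.137, -0.0]
contact_force: [0.1, 1.2, -0.4]
width: 0.0003
grasp_force: 0.0
t: 14.85
position: [0.5175, -0.365, 0.2075]
tool_rot: [0.155, 3.136, -0.0]
contact_force: [-21.5, 21.6, 96.4]
width: 0.0006
grasp_force: 48.1
t: 15.1
position: [0.5172, -0.3649, 0.208]
tool_rot: [0.155, 3.136, 0.0]
contact_force: [-11.7, 10.7, 46.5]
width: 0.0005
grasp_force: 23.7
```

```bash
echo '[{"pos": [0, 0, -0.01]}, {"pos": [0, 0, -0.025]}, {"pos": [0, 0, -0.04]}, {"pos": [0, 0, -0.06]}, {"pos": [0, 0, -0.08]}]' | python3 drive.py && echo '[{"pos": [0, 0, -0.04]}, {"pos": [0, 0, -0.08]}, {"pos": [0, 0, -0.12]}, {"pos": [0, 0, -0.16]}, {"pos": [0, 0, -0.16]}]' | python3 drive.py 0.07
python3 - <<'E'
from h import *
T=cam("top"); S=cam("scene"); np.savez("T2.npz",**T);np.savez("S2.npz",**S)
for n,C,rois in (("S",S,[(370,295,420,340),(310,322,362,370)]),("T",T,[(230,250,280,300),(232,197,276,236)])):
    for r in rois:
        for b in blobs(C["img"],(0,0,175),(180,70,255),r): print(n,b[:4])
for k in ((.4252,.178,.03),(.576,.170,.04)): print(rel(k))
E
```

```text
t: 15.52
position: [0.5166, -0.3642, 0.2852]
tool_rot: [-0.155, -3.136, -0.001]
contact_force: [-0.2, 0.2, 0.4]
width: 0.0005
grasp_force: 0.0
t: 15.93
position: [0.5175, -0.3656, 0.4525]
tool_rot: [0.155, 3.13, -0.006]
contact_force: [-0.7, -1.4, 0.4]
width: 0.0302
grasp_force: 0.0
S (776.0, array([398., 317.]), array([32.8, 31.6]), 53.1)
S (973.0, array([334.5, 345.6]), array([37.9, 28.8]), 18.4)
T (586.5, array([250. , 278.5]), array([29., 30.]), 90.0)
T (461.5, array([253.2, 215.7]), array([17. , 29.4]), 53.1)
[0.14540723 0.53108032 0.41561679]
[-0.00546064  0.53795691  0.40580669]
```

```bash
echo '[{"pos": [0.01, 0.04, 0]}, {"pos": [0.02, 0.08, 0]}, {"pos": [0.03, 0.12, 0]}, {"pos": [0.04, 0.16, 0]}, {"pos": [0.05, 0.2, 0]}]' | python3 drive.py >/dev/null && echo '[{"pos": [0, 0.04, 0]}, {"pos": [0, 0.08, 0]}, {"pos": [0, 0.12, 0]}, {"pos": [0, 0.16, 0]}, {"pos": [0, 0.2, 0]}]' | python3 drive.py >/dev/null && echo '[{"pos": [0, 0.04, 0]}, {"pos": [0, 0.08, 0.02]}, {"pos": [0, 0.12, 0.04]}, {"pos": [0, 0.138, 0.06]}, {"pos": [0, 0.138, 0.06]}]' | python3 drive.py  0.08
python3 - <<'E'
from h import *
W=cam("wrist"); cv2.imwrite("pics/w4.png",W["img"][:,:,::-1]); np.savez("w4.npz",**W)
for b in blobs(W["img"],(0,0,170),(180,60,255),(0,0,640,480),300): print(b[:4])
E
```

```text
t: 17.28
position: [0.518, 0.1811, 0.3792]
tool_rot: [-0.144, -3.13, 0.004]
contact_force: [-0.9, -0.2, -0.3]
width: 0.0801
grasp_force: 0.0
(518.5, array([169.5, 453. ]), array([21., 42.]), 0.0)
(923.5, array([380.5, 347.1]), array([22.2, 71.2]), 87.9)
(483.5, array([487.5, 331.3]), array([27.5, 34.2]), 82.9)
(2119.5, array([313.2, 265.2]), array([36.7, 63.3]), 49.4)
(1281.5, array([140.3, 279.8]), array([91.5, 32.9]), 84.9)
(1543.5, array([403. , 197.5]), array([45., 44.]), 90.0)
(19946.0, array([ 85., 245.]), array([166., 170.]), 90.0)
(2787.0, array([314.9, 123.5]), array([69.8, 55.2]), 62.7)
(436.5, array([450. ,  27.4]), array([91.9,  6.9]), 29.5)
```

View pics/w4.png

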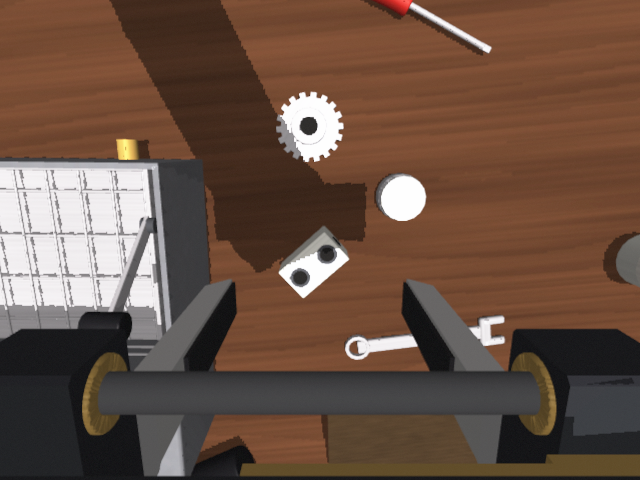

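The wrist view shows the manifold's top face centred at (313,265) with ports at (300,277) and (327,254). It also shows the gear bore at (309,126), the tin at (403,197) and the knee knob at (105,323).

```bash
python3 - <<'E'
from h import *
W=dict(np.load("w4.npz"));T=dict(np.load("T2.npz"));S=dict(np.load("S2.npz"))
print(tri(ray(W,(313.2,265.2)),ray(T,(253.2,215.7))))
b=[x for x in blobs(W["img"],(0,0,170),(180,60,255),(0,0,640,480),300) if 2000<x[0]<2200][0]
c=cv2.boxPoints(cv2.minAreaRect(b[4])); P=[rel(onz(W,p,.04)) for p in c]
for i in range(4): d=P[(i+1)%4]-P[i]; print(np.linalg.norm(d).round(4),d.round(4),np.degrees(np.arctan2(d[1],d[0])).round(1))
print("man rel",np.mean(P,0).round(4), arm.get_state()["qpos"].round(2))
for n,C,r in (("W",W,(285,100,335,150)),("T",T,(240,268,262,290)),("S",S,(390,300,410,325))):
    for b in blobs(C["img"],(0,0,0),(180,255,80),r,5): print(n,b[:4])
d=rel(onz(W,(326.7,254),.04))-rel(onz(W,(300,277),.04)); print(np.degrees(np.arctan2(d[1],d[0])))
E
```

```text
(array([0.57319561, 0.16971692, 0.0369643 ]), np.float64(0.00013228842457621437))
0.0709 [0.047  0.0531 0.0001] 48.5
0.0409 [-0.0312  0.0265 -0.0003] 139.6
0.0722 [-0.0486 -0.0534 -0.0001] -132.3
0.0421 [ 0.0328 -0.0263  0.0003] -38.7
man rel [-0.0568 -0.0024  0.341 ] [-0.59  0.22  0.25  1.71 -0.06  1.23  1.14]
W (206.0, array([308. , 125.5]), array([17., 16.]), 90.0)
T (27.5, array([249., 277.]), array([6., 6.]), 0.0)
S (19.5, array([399.5, 308.5]), array([5., 5.]), 90.0)
47.955457063668966
```

```bash
echo '[{"pos": [-0.03, -0.002, 0], "turn": 0.125}, {"pos": [-0.0568, -0.0024, 0], "turn": 0.25}, {"pos": [-0.0568, -0.0024, 0], "turn": 0.375}, {"pos": [-0.0568, -0.0024, 0], "turn": 0.5}, {"pos": [-0.0568, -0.0024, 0], "turn": 0.625}]' | python3 drive.py >/dev/null && echo '[{"pos": [0, 0, 0.04], "turn": 0.125}, {"pos": [0, 0, 0.08], "turn": 0.218}, {"pos": [0, 0, 0.12], "turn": 0.218}, {"pos": [0, 0, 0.16], "turn": 0.218}, {"pos": [0, 0, 0.18], "turn": 0.218}]' | python3 drive.py && echo '[{}, {}]' | python3 drive.py
python3 - <<'E'
from h import *
W=cam("wrist"); cv2.imwrite("pics/w5.png",W["img"][:,:,::-1])
print(rel((.5735,.170,.04)).round(4), arm.get_state()["position"])
for b in blobs(W["img"],(0,0,150),(180,60,255),(200,100,450,400),500): 
    P=[rel(onz(W,p,.04)) for p in cv2.boxPoints(cv2.minAreaRect(b[4]))]; print(b[:4],np.mean(P,0).round(4),(P[1]-P[0]).round(3),(P[2]-P[1]).round(3))
E
```

```text
t: 18.17
position: [0.5745, 0.1663, 0.2007]
tool_rot: [-1.425, -2.796, 0.007]
contact_force: [1.0, -0.3, 0.3]
width: 0.0799
grasp_force: 0.0
t: 18.33
position: [0.5763, 0.1669, 0.2053]
tool_rot: [-1.426, -2.798, 0.003]
contact_force: [0.6, -0.2, 0.9]
width: 0.0801
grasp_force: 0.0
[ 0.0044 -0.0012  0.1667] [0.57698454 0.16718885 0.20675275]
(6320.0, array([315.5, 249.5]), array([103.,  65.]), 90.0) [ 0.0055 -0.0021  0.1667] [0.    0.041 0.   ] [-0.069  0.001  0.   ]
```

```bash
echo '[{"pos": [0.004, -0.002, 0.03]}, {"pos": [0.004, -0.002, 0.06]}, {"pos": [0.004, -0.002, 0.08]}, {"pos": [0.004, -0.002, 0.1]}, {"pos": [0.004, -0.002, 0.1]}]' | python3 drive.py && echo '[{}, {}, {}, {}, {}]' | python3 drive.py 0.03 && echo '[{}, {}, {}]' | python3 drive.py
```

```text
t: 18.8
position: [0.5721, 0.1696, 0.1045]
tool_rot: [-1.425, -2.799, 0.002]
contact_force: [-0.9, -0.1, -0.4]
width: 0.08
grasp_force: 0.0
t: 19.22
position: [0.5729, 0.1701, 0.1068]
tool_rot: [1.425, 2.799, 0.002]
contact_force: [-0.4, -0.3, 0.6]
width: 0.05
grasp_force: 0.0
t: 19.47
position: [0.5726, 0.1699, 0.1063]
tool_rot: [1.425, 2.8, 0.0]
contact_force: [-2.0, 0.0, 8.2]
width: 0.0412
grasp_force: 30.0
```

```bash
echo '[{"pos": [0, 0, -0.02]}, {"pos": [0, 0, -0.06]}, {"pos": [0, 0, -0.1]}, {"pos": [0, 0, -0.14]}, {"pos": [0, 0, -0.18]}]' | python3 drive.py && echo '[{"pos": [0, 0, -0.03], "turn": -0.125}, {"pos": [0, 0, -0.06], "turn": -0.25}, {"pos": [0, 0, -0.07], "turn": -0.375}, {"pos": [0, 0, -0.07], "turn": -0.5}, {"pos": [0, 0, -0.07], "turn": -0.625}]' | python3 drive.py >/dev/null && echo '[{"turn": -0.125}, {"turn": -0.218}, {"turn": -0.218}, {"turn": -0.218}]' | python3 drive.py
python3 - <<'E'
from h import *
print(rel((.5158,-.2283,.029)), Ro.from_rotvec(arm.get_state()["tool_rot"]).as_matrix().round(3)[0])
E
```

```text
t: 19.88
position: [0.572, 0.1696, 0.2876]
tool_rot: [-1.425, -2.799, 0.001]
contact_force: [0.1, 0.6, -2.9]
width: 0.042
grasp_force: 30.0
t: 20.63
position: [0.5724, 0.1697, 0.3556]
tool_rot: [-0.161, -3.137, 0.0]
contact_force: [0.0, -0.4, -2.7]
width: 0.0419
grasp_force: 30.0
[ 0.01553933 -0.40163473  0.326679  ] [-0.995  0.102 -0.   ]
```

```bash
echo '[{"pos": [0.004, -0.035, 0]}, {"pos": [0.008, -0.07, 0]}, {"pos": [0.012, -0.105, 0]}, {"pos": [0.0155, -0.14, 0]}, {"pos": [0.0155, -0.17, 0]}]' | python3 drive.py >/dev/null && echo '[{"pos": [0, -0.035, 0]}, {"pos": [0, -0.07, 0]}, {"pos": [0, -0.105, 0]}, {"pos": [0, -0.14, 0]}, {"pos": [0, -0.17, 0]}]' | python3 drive.py > /dev/null && echo '[{"pos": [0, -0.03, 0]}, {"pos": [0, -0.055, 0]}, {"pos": [0, -0.062, 0]}, {"pos": [0, -0.062, 0]}]' | python3 drive.py
python3 - <<'E'
from h import *
print(rel((.5158,-.2283,.029)), arm.get_state()["position"])
E
```

```text
t: 21.8
position: [0.5168, -0.2306, 0.3557]
tool_rot: [-0.165, -3.137, 0.001]
contact_force: [-0.0, 1.1, -2.5]
width: 0.0418
grasp_force: 30.0
[0.00112987 0.0023992  0.32672376] [ 0.51679151 -0.23057387  0.35572511]
```

```bash
echo '[{"pos": [0, 0, 0.035]}, {"pos": [0, 0, 0.07]}, {"pos": [0, 0, 0.105]}, {"pos": [0, 0, 0.14]}, {"pos": [0, 0, 0.16]}]' | python3 drive.py >/dev/null && echo '[{"pos": [0, 0, 0.02]}, {"pos": [0, 0, 0.04]}, {"pos": [0, 0, 0.05]}, {"pos": [0, 0, 0.054]}, {"pos": [0, 0, 0.054]}]' | python3 drive.py && echo '[{"pos": [0, 0, 0.002]}, {"pos": [0, 0, 0.004]}, {"pos": [0, 0, 0.005]}, {"pos": [0, 0, 0.005]}]' | python3 drive.py
```

```text
t: 22.63
position: [0.5176, -0.2279, 0.1415]
tool_rot: [-0.155, -3.137, -0.0]
contact_force: [0.5, -0.7, -3.1]
width: 0.0418
grasp_force: 30.0
t: 22.97
position: [0.5176, -0.2286, 0.1372]
tool_rot: [0.155, 3.137, -0.0]
contact_force: [-0.3, 1.3, -2.7]
width: 0.042
grasp_force: 30.0
```

```bash
echo '[{"pos": [0, 0, 0.001]}, {"pos": [0, 0, 0.002]}, {"pos": [0, 0, 0.002]}]' | python3 drive.py && echo '[{"pos": [0, 0, 0.001]}, {"pos": [0, 0, 0.0015]}, {"pos": [0, 0, 0.0015]}]' | python3 drive.py
```

```text
t: 23.22
position: [0.5176, -0.2287, 0.1353]
tool_rot: [0.155, 3.137, 0.0]
contact_force: [-3.0, 1.6, 5.8]
width: 0.0418
grasp_force: 30.0
t: 23.47
position: [0.5178, -0.2288, 0.1351]
tool_rot: [0.155, 3.136, 0.001]
contact_force: [-11.1, 5.7, 33.8]
width: 0.0416
grasp_force: 30.0
```

```bash
echo '[{"pos": [0, 0, -0.001]}, {"pos": [0, 0, -0.001]}, {"pos": [0, 0, -0.001]}, {"pos": [0, 0, -0.001]}, {"pos": [0, 0, -0.001]}]' | python3 drive.py 0.065 && echo '[{"pos": [0, 0, -0.02]}, {"pos": [0, 0, -0.06]}, {"pos": [0, 0, -0.1]}, {"pos": [0, 0, -0.14]}, {"pos": [0, 0, -0.18]}]' | python3 drive.py && echo '[{"pos": [0, 0.04, -0.03]}, {"pos": [0, 0.08, -0.06]}, {"pos": [0, 0.12, -0.06]}, {"pos": [0, 0.16, -0.06]}, {"pos": [0, 0.2, -0.06]}]' | python3 drive.py 0.07
python3 - <<'E'
from h import *
W=dict(np.load("w4.npz"));T=dict(np.load("T2.npz"));S=dict(np.load("S2.npz"))
X,e=tri(ray(W,(308,125.5)),ray(T,(249,277)),ray(S,(399.5,308.5))); print("gear old",X,e)
S=cam("scene");T=cam("top");
for n,C,r in (("T",T,(180,180,290,310)),("S",S,(290,280,430,390))):
    for b in blobs(C["img"],(0,0,175),(180,70,255),r,60): print(n,b[:4])
cv2.imwrite("pics/s3.png",S["img"][:,:,::-1][100:420,180:460])
print(rel(X))
E
```

```text
t: 23.88
position: [0.5174, -0.2286, 0.1342]
tool_rot: [-0.155, -3.138, 0.0]
contact_force: [-0.4, 0.2, 0.9]
width: 0.0646
grasp_force: 0.0
t: 24.3
position: [0.517, -0.2286, 0.3161]
tool_rot: [-0.156, -3.137, 0.0]
contact_force: [-0.0, -0.3, 1.3]
width: 0.0651
grasp_force: 0.0
t: 24.72
position: [0.5362, -0.0369, 0.3752]
tool_rot: [0.156, 3.136, 0.0]
contact_force: [0.0, -0.5, 0.1]
width: 0.0704
grasp_force: 0.0
gear old [0.42537903 0.17801997 0.04637783] 0.0009649182880049798
T (569.5, array([250. , 278.5]), array([29., 29.]), 45.0)
T (290.0, array([210. , 243.5]), array([19., 20.]), 90.0)
S (583.5, array([394. , 370.5]), array([29., 26.]), 90.0)
S (784.5, array([397.9, 317.1]), array([32.8, 31.8]), 53.1)
[0.1297533  0.19836626 0.32810419]
```

View pics/s3.png

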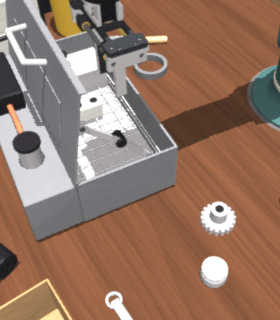

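The scene crop shows the manifold lying in the basket, the lid propped, and the gear at its old place. Now the gear.

```bash
echo '[{"pos": [0.02, 0.035, 0]}, {"pos": [0.04, 0.07, 0]}, {"pos": [0.065, 0.1, 0]}, {"pos": [0.09, 0.13, 0]}, {"pos": [0.11, 0.165, 0]}]' | python3 drive.py >/dev/null && echo '[{"pos": [0.012, 0.02, 0.03]}, {"pos": [0.0198, 0.0334, 0.06]}, {"pos": [0.0198, 0.0334, 0.1]}, {"pos": [0.0198, 0.0334, 0.13]}, {"pos": [0.0198, 0.0334, 0.14]}]' | python3 drive.py >/dev/null; echo '[{}, {}]' | python3 drive.py
python3 - <<'E'
from h import *
W=cam("wrist"); cv2.imwrite("pics/w6.png",W["img"][:,:,::-1])
print(rel((.4254,.178,.046)).round(4),arm.get_state()["position"])
h=rel((.4254,.178,.046))
for b in blobs(W["img"],(0,0,0),(180,255,80),(230,150,410,400),100): print(b[:4],rel(onz(W,b[1],.046)).round(4))
E
```

```text
t: 25.82
position: [0.4272, 0.1716, 0.2351]
tool_rot: [0.156, 3.138, -0.0]
contact_force: [-0.5, -0.3, -0.0]
width: 0.07
grasp_force: 0.0
[0.003  0.0059 0.1897] [0.42748262 0.17171983 0.23571228]
(1285.0, array([319.5, 376.5]), array([  9., 179.]), 90.0) [-0.1011  0.0013  0.1899]
(696.0, array([400., 318.]), array([18., 72.]), -0.0) [-0.0525  0.0607  0.1898]
(730.5, array([236.7, 315.8]), array([37.9, 60.9]), 42.6) [-0.0508 -0.0598  0.1897]
(430.5, array([328. , 244.5]), array([23., 24.]), 90.0) [0.0034 0.0072 0.1897]
```

```bash
echo '[{"pos": [0.003, 0.0065, 0.03]}, {"pos": [0.003, 0.0065, 0.06]}, {"pos": [0.003, 0.0065, 0.09]}, {"pos": [0.003, 0.0065, 0.115]}, {"pos": [0.003, 0.0065, 0.115]}]' | python3 drive.py && echo '[{"pos": [0, 0, 0.003]}, {"pos": [0, 0, 0.003]}, {"pos": [0, 0, 0.003]}]' | python3 drive.py
python3 - <<'E'
from h import *
print(rel((.4254,.178,.046)).round(4))
E
echo '[{}, {}, {}, {}, {}]' | python3 drive.py 0.025 && echo '[{}, {}, {}]' | python3 drive.py
```

```text
t: 26.28
position: [0.4238, 0.1781, 0.1173]
tool_rot: [-0.155, -3.135, 0.002]
contact_force: [-1.4, -1.4, -0.4]
width: 0.0699
grasp_force: 0.0
t: 26.53
position: [0.4253, 0.1788, 0.118]
tool_rot: [0.155, 3.135, 0.002]
contact_force: [0.5, -0.2, 0.2]
width: 0.0696
grasp_force: 0.0
[ 0.     -0.0009  0.072 ]
t: 26.95
position: [0.4244, 0.1784, 0.1164]
tool_rot: [0.155, 3.138, 0.0]
contact_force: [0.1, 0.1, 0.9]
width: 0.0402
grasp_force: 0.0
t: 27.2
position: [0.4243, 0.1784, 0.1162]
tool_rot: [-0.155, -3.138, 0.0]
contact_force: [-1.5, 0.1, 5.4]
width: 0.0356
grasp_force: 30.0
```

```bash
echo '[{"pos": [0, 0, -0.02]}, {"pos": [0, 0, -0.06]}, {"pos": [0, 0, -0.1]}, {"pos": [0, 0, -0.14]}, {"pos": [0, 0, -0.18]}]' | python3 drive.py && echo '[{"pos": [0, 0, -0.03]}, {"pos": [0, 0, -0.055]}, {"pos": [0, 0, -0.055]}]' | python3 drive.py
python3 - <<'E'
from h import *
print(rel((.5273,-.1138,.029)))
E
```

```text
t: 27.62
position: [0.4237, 0.1779, 0.2979]
tool_rot: [-0.156, -3.137, 0.001]
contact_force: [1.5, 1.1, -3.3]
width: 0.0354
grasp_force: 30.0
t: 27.87
position: [0.4253, 0.1788, 0.3555]
tool_rot: [0.155, 3.133, 0.005]
contact_force: [0.7, 0.5, -2.6]
width: 0.0356
grasp_force: 30.0
[-0.12878233 -0.28223743  0.32613762]
```

```bash
echo '[{"pos": [-0.015, -0.033, 0]}, {"pos": [-0.03, -0.066, 0]}, {"pos": [-0.045, -0.1, 0]}, {"pos": [-0.06, -0.132, 0]}, {"pos": [-0.075, -0.164, 0]}]' | python3 drive.py >/dev/null && echo '[{"pos": [-0.015, -0.033, 0]}, {"pos": [-0.03, -0.066, 0]}, {"pos": [-0.045, -0.1, 0]}, {"pos": [-0.0535, -0.118, 0]}, {"pos": [-0.0535, -0.118, 0]}]' | python3 drive.py; echo '[{}, {}]' | python3 drive.py
python3 - <<'E'
from h import *
print(rel((.5273,-.1138,.029)),arm.get_state()["position"])
E
```

```text
t: 28.7
position: [0.5244, -0.1194, 0.3498]
tool_rot: [-0.164, -3.136, 0.003]
contact_force: [-0.3, 0.2, -3.9]
width: 0.0354
grasp_force: 30.0
t: 28.87
position: [0.5241, -0.1143, 0.3502]
tool_rot: [-0.154, -3.136, -0.0]
contact_force: [-0.3, 0.3, -4.2]
width: 0.0356
grasp_force: 30.0
[-0.00368898  0.0008424   0.32117845] [ 0.52407817 -0.11431544  0.35018417]
```

```bash
echo '[{"pos": [0, 0, 0.035]}, {"pos": [0, 0, 0.07]}, {"pos": [0, 0, 0.105]}, {"pos": [0, 0, 0.14]}, {"pos": [0, 0, 0.16]}]' | python3 drive.py >/dev/null && echo '[{"pos": [0, 0, 0.02]}, {"pos": [0, 0, 0.03]}, {"pos": [0, 0, 0.037]}, {"pos": [0, 0, 0.04]}, {"pos": [0, 0, 0.04]}]' | python3 drive.py && echo '[{"pos": [0, 0, 0.001]}, {"pos": [0, 0, 0.002]}, {"pos": [0, 0, 0.002]}]' | python3 drive.py && echo '[{"pos": [0, 0, 0.001]}, {"pos": [0, 0, 0.002]}, {"pos": [0, 0, 0.002]}]' | python3 drive.py
```

```text
t: 29.7
position: [0.5245, -0.1146, 0.1514]
tool_rot: [0.154, 3.138, 0.0]
contact_force: [-0.2, 0.5, -3.7]
width: 0.0353
grasp_force: 30.0
t: 29.95
position: [0.5246, -0.1149, 0.1497]
tool_rot: [0.155, 3.137, -0.0]
contact_force: [-0.4, -0.1, -3.2]
width: 0.0354
grasp_force: 30.0
t: 30.2
position: [0.5244, -0.1149, 0.1472]
tool_rot: [-0.155, -3.138, 0.0]
contact_force: [-0.4, 0.4, -2.7]
width: 0.0353
grasp_force: 30.0
```

```bash
echo '[{"pos": [0, 0, 0.001]}, {"pos": [0, 0, 0.0015]}, {"pos": [0, 0, 0.0015]}]' | python3 drive.py && echo '[{"pos": [0, 0, 0.001]}, {"pos": [0, 0, 0.001]}, {"pos": [0, 0, 0.001]}]' | python3 drive.py
```

```text
t: 30.45
position: [0.5243, -0.115, 0.1456]
tool_rot: [-0.155, -3.138, 0.0]
contact_force: [-0.4, 0.4, -3.1]
width: 0.0351
grasp_force: 30.0
t: 30.7
position: [0.5245, -0.115, 0.1453]
tool_rot: [0.155, 3.138, 0.0]
contact_force: [-5.7, 2.0, 11.4]
width: 0.0355
grasp_force: 30.0
```

```bash
echo '[{}, {}, {}, {}, {}]' | python3 drive.py 0.07 && echo '[{"pos": [0, 0, -0.02]}, {"pos": [0, 0, -0.05]}, {"pos": [0, 0, -0.09]}, {"pos": [0, 0, -0.13]}, {"pos": [0, 0, -0.17]}]' | python3 drive.py && echo '[{"pos": [0.03, 0, -0.03]}, {"pos": [0.06, 0, -0.04]}, {"pos": [0.06, 0, -0.04]}]' | python3 drive.py 0.0
python3 - <<'E'
from h import *
W=cam("wrist");cv2.imwrite("pics/w7.png",W["img"][:,:,::-1]);np.savez("w7.npz",**W)
c=np.array([.5352,-.185]);v=np.array([.995,-.0995]);u=np.array([.0995,.995])
k=c+.005*v+.205*u;print("knee rel",rel((*k,.19)))
B=np.array([-55,115.]);H=np.array([110,137.])
from scipy.optimize import brentq
L=lambda t:H+138*np.array([-np.cos(t-.12),np.sin(t-.12)])
for phi in (-.12,0.05,.2,.4,.6,.8,1,1.2,1.5,1.8,2.2):
    D=198*np.cos(phi/2)
    f=lambda t:np.linalg.norm(L(t)-B)-D
    try:t=brentq(f,0,1.402)
    except Exception: t=1.4
    l=L(t);m=(B+l)/2;d=(l-B)/np.linalg.norm(l-B);hh=np.sqrt(max(0,99**2-np.linalg.norm(m-B)**2))*np.sign(phi)
    K=m+hh*np.array([d[1],-d[0]])
    # lid inner plane x at heights
    print(phi,"lid %.2f"%t,"K",K.round(1),"ang %.2f"%np.arctan2(*(K-B)[::-1]),"lid x at z=K+86:", (110-(K[1]+86-137)/np.tan(t)).round(0),"edge",(110-224*np.cos(t),137+224*np.sin(t)))
E
```

```text
t: 31.12
position: [0.5245, -0.1149, 0.1447]
tool_rot: [0.155, 3.138, -0.0]
contact_force: [-0.4, -0.2, -0.2]
width: 0.0653
grasp_force: 0.0
t: 31.53
position: [0.5239, -0.115, 0.3166]
tool_rot: [-0.156, -3.137, 0.0]
contact_force: [1.2, -0.2, 0.3]
width: 0.0699
grasp_force: 0.0
t: 31.78
position: [0.4618, -0.1095, 0.3576]
tool_rot: [0.157, 3.134, 0.002]
contact_force: [1.2, 0.0, 0.2]
width: 0.0532
grasp_force: 0.0
knee rel [-0.08350339  0.13628714  0.16690945]
-0.12 lid 1.39 K [  2.4 195.6] ang 0.95 lid x at z=K+86: 84.0 edge (np.float64(69.73791501435514), np.float64(357.3519106171052))
0.05 lid 1.39 K [  9.2 190.4] ang 0.87 lid x at z=K+86: 85.0 edge (np.float64(70.30452029573527), np.float64(357.4546867069247))
0.2 lid 1.38 K [ 14.4 185.6] ang 0.79 lid x at z=K+86: 85.0 edge (np.float64(68.52287030858741), np.float64(357.1264357421928))
0.4 lid 1.36 K [ 20.5 179.1] ang 0.70 lid x at z=K+86: 82.0 edge (np.float64(62.897411472882155), np.float64(355.9916577270583))
0.6 lid 1.32 K [ 25.6 172.5] ang 0.62 lid x at z=K+86: 78.0 edge (np.float64(53.775209659780195), np.float64(353.82890248119213))
0.8 lid 1.26 K [ 29.9 166. ] ang 0.54 lid x at z=K+86: 73.0 edge (np.float64(41.525548994480104), np.float64(350.2774004893455))
1 lid 1.19 K [ 33.4 159.6] ang 0.47 lid x at z=K+86: 66.0 edge (np.float64(26.643887776309626), np.float64(344.91286288960464))
1.2 lid 1.11 K [ 36.4 153.2] ang 0.40 lid x at z=K+86: 59.0 edge (np.float64(9.731591654317171), np.float64(337.3053825732684))
1.5 lid 0.96 K [ 39.8 143.4] ang 0.29 lid x at z=K+86: 46.0 edge (np.float64(-17.93496503953446), np.float64(320.8712721453058))
1.8 lid 0.80 K [ 42.3 133. ] ang 0.18 lid x at z=K+86: 30.0 edge (np.float64(-46.120037967714296), np.float64(297.6316710520047))
2.2 lid 0.56 K [ 44.  115.9] ang 0.01 lid x at z=K+86: 6.0 edge (np.float64(-80.12315000273651), np.float64(255.44487254852763))
```

View pics/w7.png

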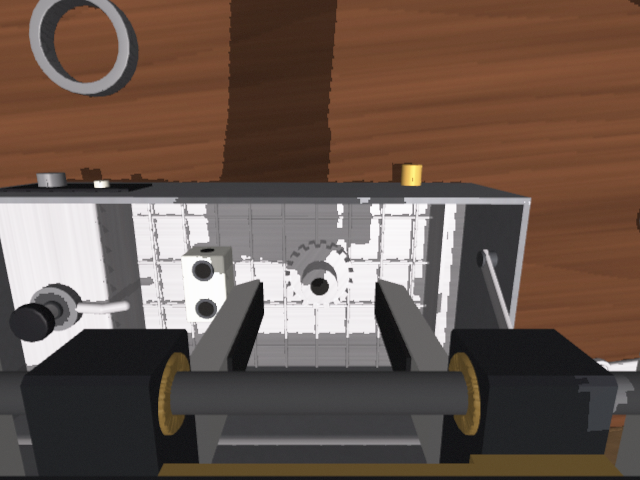

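The wrist view shows the manifold at (205,283) and the gear at (320,275) in the basket. The plunger head is up at (33,322), and the lower stay link runs from (487,255) to (512,325). There is little room for the gripper beside the lid, so I will break the stay by pressing down on the lower link close to its base, which keeps the body clear of the sinking lid.

```bash
python3 - <<'E'
from h import *
W=dict(np.load("w7.npz"));S=cam("scene");T=cam("top")
c=np.array([.5352,-.185,0]);v=np.array([.995,-.0995,0]);u=np.array([.0995,.995,0])
def onY(C,p,y):
    o,d=ray(C,p);k=(y-(o-c)@u)/(d@u);X=o+k*d;return ((X-c)@v).round(4),X[2].round(4)
for n,C,p in (("S",S,(317.5,248.8)),("S",S,(309,243)),("W",W,(495,275)),("W",W,(508,312))):
    r=[onY(C,p,y) for y in (.2,.208,.215)]; print(n,p,r,[np.arctan2(z-.115,x+.055).round(2) for x,z in r])
X=c-.015*v+.207*u; print(rel((X[0],X[1],.18)),arm.get_state()["position"])
i=cv2.resize(W["img"][230:350,440:560],(600,600),interpolation=cv2.INTER_CUBIC);j=cv2.resize(T["img"][180:260,290:330],(300,600)) 
cv2.imwrite("pics/l.png",i[:,:,::-1])
E
```

```text
S (317.5, 248.8) [(np.float64(-0.035), np.float64(0.1361)), (np.float64(-0.0314), np.float64(0.1462)), (np.float64(-0.0284), np.float64(0.155))] [np.float64(0.81), np.float64(0.92), np.float64(0.98)]
S (309, 243) [(np.float64(-0.0173), np.float64(0.1628)), (np.float64(-0.014), np.float64(0.1725)), (np.float64(-0.0111), np.float64(0.181))] [np.float64(0.9), np.float64(0.95), np.float64(0.98)]
W (495, 275) [(np.float64(-0.0571), np.float64(0.1596)), (np.float64(-0.0514), np.float64(0.1426)), (np.float64(-0.0464), np.float64(0.1276))] [np.float64(1.62), np.float64(1.44), np.float64(0.97)]
W (508, 312) [(np.float64(-0.0388), np.float64(0.1852)), (np.float64(-0.0319), np.float64(0.1697)), (np.float64(-0.0259), np.float64(0.1561))] [np.float64(1.34), np.float64(1.17), np.float64(0.95)]
[-0.06263831  0.13805057  0.17488046] [ 0.46484361 -0.1088217   0.35478623]
```

View pics/l.png

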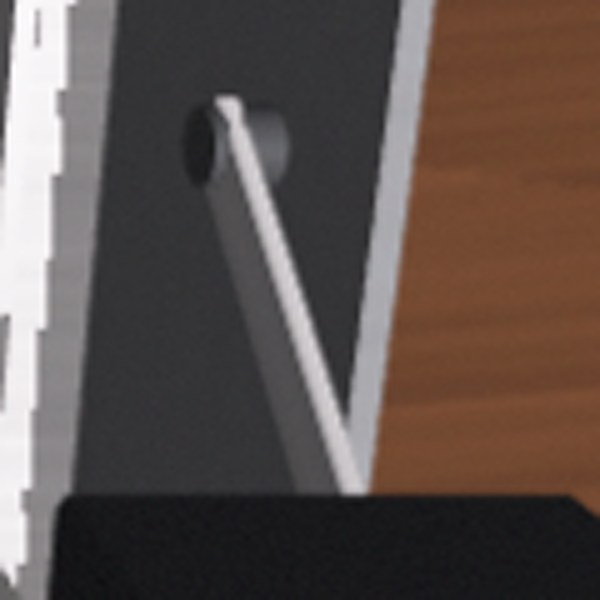

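The crop shows the lower link as a thin bar near the left wall, at about y 213 mm, slanting up to the knee. Fingers at x -22, y 209 mm will press it down.

```bash
echo '[{"pos": [-0.014, 0.035, 0]}, {"pos": [-0.028, 0.07, 0]}, {"pos": [-0.042, 0.105, 0]}, {"pos": [-0.0556, 0.1405, 0]}, {"pos": [-0.0556, 0.1405, 0]}]' | python3 drive.py >/dev/null; echo '[{"pos": [0, 0, 0.02]}, {"pos": [0, 0, 0.04]}, {"pos": [0, 0, 0.06]}, {"pos": [0, 0, 0.06]}]' | python3 drive.py
python3 - <<'E'
from h import *
c=np.array([.5352,-.185,0]);v=np.array([.995,-.0995,0]);u=np.array([.0995,.995,0])
p=arm.get_state()["position"]; print((p-c)@v,(p-c)@u,p[2]-.097, arm.get_state()["width"])
E
```

```text
t: 32.68
position: [0.533, 0.0254, 0.2903]
tool_rot: [-0.154, -3.132, 0.003]
contact_force: [0.5, 1.1, 0.2]
width: 0.0003
grasp_force: 0.0
-0.023105392265553158 0.20915987383079526 0.19331672549813192 0.0003321821290696073
```

Tip at z 0.193, in place. Press down gradually.

```bash
echo '[{"pos": [0, 0, 0.005]}, {"pos": [0, 0, 0.01]}, {"pos": [0, 0, 0.015]}, {"pos": [0, 0, 0.02]}, {"pos": [0, 0, 0.02]}]' | python3 drive.py && echo '[{"pos": [0, 0, 0.003]}, {"pos": [0, 0, 0.006]}, {"pos": [0, 0, 0.01]}, {"pos": [0, 0, 0.01]}]' | python3 drive.py
python3 - <<'E'
from h import *
S=cam("scene");cv2.imwrite("pics/s5.png",cv2.resize(S["img"][130:290,200:400],(600,480))[:,:,::-1])
E
```

```text
t: 33.1
position: [0.5338, 0.0251, 0.2743]
tool_rot: [-0.155, -3.137, 0.0]
contact_force: [-0.5, -1.6, 0.1]
width: 0.0004
grasp_force: 1.4
t: 33.43
position: [0.5337, 0.0253, 0.2641]
tool_rot: [-0.155, -3.137, 0.0]
contact_force: [0.6, -1.5, 0.8]
width: 0.0005
grasp_force: 1.2
```

View pics/s5.png

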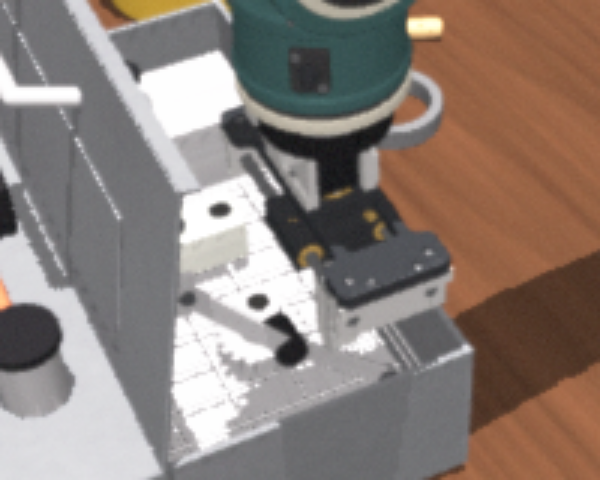

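The scene crop shows the knee moving rearward and down, at about (297,245), with the lid well clear of the gripper. Keep going.

```bash
echo '[{"pos": [0, 0, 0.007]}, {"pos": [0, 0, 0.014]}, {"pos": [0, 0, 0.021]}, {"pos": [0, 0, 0.027]}, {"pos": [0, 0, 0.027]}]' | python3 drive.py && echo '[{"pos": [0, 0, 0.003]}, {"pos": [0, 0, 0.006]}, {"pos": [0, 0, 0.006]}]' | python3 drive.py
python3 - <<'E'
from h import *
S=cam("scene");cv2.imwrite("pics/s6.png",cv2.resize(S["img"][100:300,180:430],(750,600))[:,:,::-1])
E
```

```text
t: 33.9
position: [0.5343, 0.0251, 0.2373]
tool_rot: [0.155, 3.137, -0.0]
contact_force: [1.1, -1.7, 0.0]
width: 0.0007
grasp_force: 1.8
t: 34.15
position: [0.5341, 0.0251, 0.2311]
tool_rot: [0.155, 3.137, -0.001]
contact_force: [6.5, -3.5, -9.5]
width: 0.0027
grasp_force: 30.0
```

View pics/s6.png

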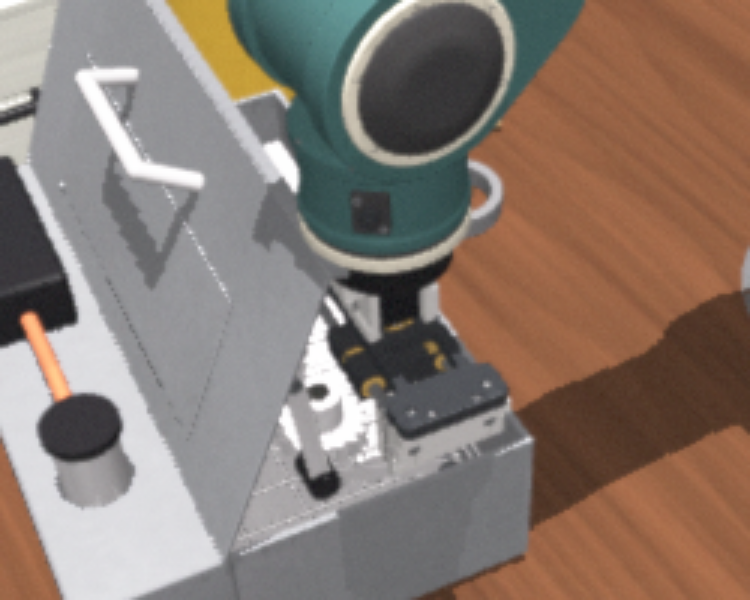

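The lid is now well past break and sinking. The reading of 2.7 mm opening suggests the link slipped between the fingertips, so I open them slightly and withdraw up and forward.

```bash
echo '[{"pos": [0, 0, -0.002]}, {"pos": [0.002, 0, -0.004]}, {"pos": [0.006, 0, -0.005]}, {"pos": [0.012, 0, -0.008]}]' | python3 drive.py 0.012
```

```text
t: 34.53
position: [0.5215, 0.0267, 0.2396]
tool_rot: [-0.155, -3.137, 0.0]
contact_force: [0.5, 0.4, 0.1]
width: 0.012
grasp_force: 0.0
```

```bash
echo '[{"pos": [0.035, 0, -0.01]}, {"pos": [0.07, 0.005, -0.01]}, {"pos": [0.09, 0.035, -0.01]}, {"pos": [0.1, 0.07, -0.01]}, {"pos": [0.1, 0.105, -0.01]}]' | python3 drive.py && echo '[{"pos": [0, 0.035, 0]}, {"pos": [0, 0.07, 0]}, {"pos": [0, 0.105, -0.02]}, {"pos": [0, 0.105, -0.04]}]' | python3 drive.py
python3 - <<'E'
from h import *
S=cam("scene");cv2.imwrite("pics/s7.png",S["img"][40:360,140:560][:,:,::-1])
E
```

```text
t: 34.95
position: [0.4303, 0.142, 0.2504]
tool_rot: [0.156, 3.138, 0.002]
contact_force: [1.4, -1.1, 0.6]
width: 0.0118
grasp_force: 0.0
t: 35.28
position: [0.4416, 0.2512, 0.2898]
tool_rot: [-0.145, -3.137, -0.0]
contact_force: [-1.1, 0.7, 0.5]
width: 0.0118
grasp_force: 0.0
```

View pics/s7.png

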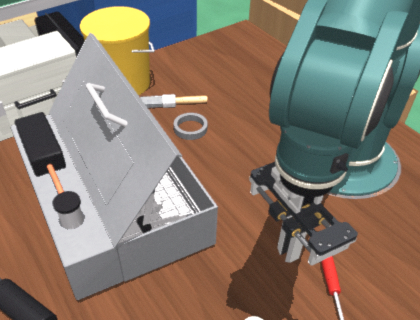

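The gripper is clear and the lid is sinking by itself. I'll wait and check numerically against the starting picture.

```bash
cat > chk.py <<'E'
from h import *
T=cam("top");S=cam("scene")
for n,C,f,r in (("top",T,"pics/top0.png",(300,120,520,290)),("scene",S,"pics/scene0.png",(150,120,360,330))):
    a=C["img"][:,:,::-1].astype(int);b=cv2.imread(f).astype(int);x0,y0,x1,y1=r
    d=np.abs(a-b).max(2)[y0:y1,x0:x1]; print(n,"changed",(d>40).sum(), "of",d.size)
for b in blobs(T["img"],(0,0,175),(180,70,255),(365,225,450,275)): print(b[:4])
E
for i in 1 2 3 4 5 6; do echo '[{}, {}, {}, {}, {}]' | python3 drive.py >/dev/null; done; python3 chk.py
for i in 1 2 3 4 5 6; do echo '[{}, {}, {}, {}, {}]' | python3 drive.py >/dev/null; done; python3 chk.py
```

```text
top changed 0 of 37400
scene changed 15 of 44100
(181.5, array([409., 247.]), array([54.4,  4.3]), 5.2)
top changed 0 of 37400
scene changed 16 of 44100
(181.5, array([409., 247.]), array([54.4,  4.3]), 5.2)
```

```bash
python3 - <<'E'
from h import *
T=cam("top");b=cv2.imread("pics/top0.png").astype(int);d=np.abs(T["img"][:,:,::-1].astype(int)-b).max(2)>50
S=cam("scene");e=np.abs(S["img"][:,:,::-1].astype(int)-cv2.imread("pics/scene0.png").astype(int)).max(2)>50
for n,m,r in (("spanner",d,(155,155,250,190)),("tape",d,(435,315,490,365)),("tin",d,(195,230,228,260)),("spanner S",e,(280,385,365,480)),("tin S",e,(378,352,412,390)),("driver S",e,(455,285,495,380)),("tape S",e,(305,145,355,185))):
    x0,y0,x1,y1=r; print(n,m[y0:y1,x0:x1].sum())
print(arm.get_state()["contact_force"].round(1)); arm.close_job()
E
```

```text
spanner 0
tape 0
tin 712
spanner S 0
tin S 192
driver S 232
tape S 0
[0.4 0.5 0. ]
the job is handed in; nothing more can be done
```

I handed the job in: stay locked, two full plunger strokes, gear and manifold (the only parts there) laid in the basket, lid let down fully shut; a force reading of about 96 N at the wrist came at the second stroke's bottom, and the tin and screwdriver areas differed from the start picture and were not rechecked (probably the arm and its shadow).

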